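Clear the spray can and set the test-voltage dial

ROBOT

A 6-joint arm with a two-finger parallel gripper is mounted at the origin on the work surface. World frame = base frame: x ahead of the robot, y to its left, z up, the work surface at z = 0. Lengths are in m, angles in rad, forces in N, time in s.
With the tool pointing down it reaches from about 0.35 to 0.775 m from the base axis. Payload 5.5 kg.
Tool frame: the origin (TCP) lies where the fingers leave the gripper's body, on its centre line; the fingertips stand 73 mm ahead of it and the grasp point (between the pads) lies 54 mm ahead of it; z points along the fingers, y is the direction in which the jaws open and shut (so a half turn about z gives the same grasp; the last joint's range is limited). The gripper opens to 85 mm and grips with 20 to 120 N. Pads are 22 mm wide; open, the fingers measure 114 mm over their backs; the gripper's body (76 mm by 85 mm) begins 54 mm behind the grasp point. The pads swing forward as they close: fully open they stand 13 mm farther back than shut.
Start: joints at [1.082, 0.313, 0.046, 1.304, 0, 1.431], TCP at [0.197, 0.54, 0.304] pointing down, gripper open.
Joint ranges: [-2.76, 2.76], [-0.86, 1.69], [-1.03, 1.26], [-2.2, 2.34], [-1.47, 1.5], [-3.14, 3.14]. Speed limits (rad/s): [2.57, 2.57, 3.14, 3.14, 3.14, 3.14].

INTERFACE

Orientations are given as a unit quaternion [w, x, y, z].
In Python, from workcell import env, read_camera, job, cut_out gives the robot as it stands.
- The arm moves only by the tool servo_tool, never from a script. Its argument "deltas" is a list of rows, each an object of numbers: "dx", "dy", "dz": the shift along the world's x, y, z in mm; "rx", "ry", "rz": the turn, a rotation vector about the world's x, y, z in rad; "fingers": the closure, from -1 (fully open) to 1 (shut). A call has 1 to 8 rows; each row shifts and turns the commanded pose from where the row before left it; what a row does not reach is not made up. A row lasts 1/10 s, in which the tool goes at most 50 mm and 8.59 degrees, less where a joint would pass 70% of its speed; a pose out of reach is approached as far as the arm can. A call is refused whole if a number of a shift passes 50 or a number of a turn 0.15, either way. A call with a gripper value outside its range is refused whole. The fingers move at their own pace and stop on an object; "newtons" is the grip in N (left out, the last holds). Time passes only in rows, so rows that do not move let the fingers close. It gives the time, the measured TCP pose, the force and the opening at its end, in the units of the state.
- env.get_state(): the state, without advancing time (a new reading comes with each control period).
- read_camera(name): name is "side" or "top"; returns a dict with "img" (480x640x3 uint8, red, green, blue), "intrinsics" (3x3 intrinsics, pixels), "k1" (the pictures are not rectified: a ray, as slopes to the right and down, at radius r is drawn at 1 + k1 r^2 times it, then the intrinsics apply), "extrinsics" (4x4, takes a point from camera to world coordinates). Camera axes: x right, y down, z forward; pixel columns grow to the right and rows downward; lengths in m; the calibration is good to about 2 mm. A picture is of the moment at which its call begins. There is no depth.
- job.hand_in(): hands the job in, once; it reports no verdict.
Trained networks look in the newest picture that a camera, given by its name, has taken for a name from the list of things; names that differ only in an ending like _2 or _b are one class to them, and where a whole thing is asked for, a point or a joint stands for the part that bears it (a point fixed in the world has none). Each returns a list of dicts, best first, with "confidence" (0 to 1); they miss things now and then, are a little off and sometimes report something else, mostly with a low value. They report only what shows in the picture. A call takes as long as a camera call.
- cut_out(target, camera): "region" (480x640 bool, what is visible of it) and "extent" ([left, top, right, bottom] in pixels, round what is visible of it).
The state is a dict: "clock": time; "joint_pos": joint angles; "qvel": joint speeds; "tau": joint torques, N m; "tcp_pos": TCP position; "orientation": TCP orientation; "wrist_force": force on the tool from outside, world axes, zero at the start; "ft_torque": the same for the moment, N m; "finger_gap": finger opening in m.
Only numpy, scipy, OpenCV 4.12 (cv2) and the standard library are available. Lean on these libraries where they do the work, as an engineer would, in place of code of your own. Each camera call takes 0.05 s, during which the arm holds its last target. There are 200 camera calls.

TASK

Someone left the spray can standing on the test console, right in front of its dial. First stand the can upright on the floor of the shallow grey tray, then turn the console's dial clockwise until its pointer lines up with the little steel set marker on the scale, to within half a scale division. Leave the jar in the tray and the small plug on the console where they are.

Things in the scene. Friction and masses are not known exactly. Their poses are not given: they have to be found in the camera images.
- console: low cream box, flat blue top panel, 220 (x) x 260 (y) x 55 mm high, fixed. Origin: centre of its underside; z up, its -x side roughly faces the robot. The dial's axis is upright at x = +12 mm, y = 0; round it lies an aluminium disc (100 mm diameter) with scale ticks every 15 degrees.
- dial (a joint): dial angle, rad, 0 to 5.236 (end stops), growing clockwise seen from above; it stays where left (friction about 0.05 N m). At value q the pointer stands 150 degrees minus q anticlockwise (from above) from the console's x axis. It starts between 0.7 and 1.3, always 0.5 to 1.7 rad short of the marker.
- dial_grip (a point): point on the dial's axis, 28 mm above the panel, to grip; x axis along the bar grip to the nose, z up. Black dial: round skirt (60 mm diameter, 8 mm high) with an upright bar grip 42 x 14 mm centred on the axis, from 8 to 40 mm above the panel, pointed nose at one end (to 28 mm from the axis), white line on top from the axis to the nose.
- dial_pointer (a point): end of the pointer's white line, on the skirt's rim 30 mm from the dial's axis, 8 mm above the panel; it turns with the dial.
- marker_point (a point): point 30 mm from the dial's axis at which the set marker aims: bring the pointer's end here. The marker is a small dark steel wedge (17 x 9 mm, 6 mm high) fixed over the scale, 37 to 54 mm from the axis, its tip aimed at the axis. x axis: from the dial's axis outwards through the marker.
- can: loose aluminium spray can with paper label and white cap, standing on the console's panel between the dial and the robot: body 52 mm diameter up to 98 mm, then a cap 42 mm diameter up to 125 mm; about 0.22 kg. Origin: centre of its underside, z along its axis.
- tray: shallow grey open tray, 180 (x) x 230 (y) x 24 mm high outside, walls 4 mm, floor 4 to 5 mm above the bench, fixed. Origin: centre of its underside. The half at -y of its own frame is empty; the jar stands in the other half.
- jar: bystander: amber glass jar, 44 mm diameter, 55 mm high, loose, in the tray near its +x +y corner (tray frame). Origin: centre of its underside.
- adapter: bystander: small white plug, 45 x 24 x 18 mm, loose on the console's panel near its +x +y corner. Origin: centre of its underside.

How it is judged:
By the outcome, as a careful person would: the job done as asked, in the order asked, and still so for the second after the job is handed in, with the robot touching nothing.
It also fails if it takes over 64 s, if anything falls off the work surface, if the arm or the gripper's body presses on something with over 40 N, if the wrist force passes 120 N, or if a joint passes its speed limit or range.

## Working session

There is one attempt and no reset: what is moved stays moved. The work goes in short steps, Python scripts to look and compute and a tool call to move; the robot and the scene stay as the last step left them, time stands still between calls to the robot, and variables do not carry over. Pictures are saved under pics/ and viewed, about 8 in all and at most 12, crops included, and the job is handed in when it is done.

Besides the shell and the picture viewer there is one more tool, called after "Call:" as name(argument=value, ...) on one line, values as JSON. servo_tool: Moves the arm, as the interface text tells. Its arguments: {"type":"object","properties":{"deltas":{"type":"array"},"newtons":{"type":"number"}},"required":["deltas"]}

```bash
mkdir -p pics; cat > h.py <<'E'
import numpy as np, cv2
from workcell import env, read_camera, job, cut_out
def ray(c,uv):
    K=c["intrinsics"];k=c["k1"]
    d=np.array([(uv[0]-K[0,2])/K[0,0],(uv[1]-K[1,2])/K[1,1]]);u=d.copy()
    for _ in range(20): u=d/(1+k*(u@u))
    E=c["extrinsics"]; return E[:3,3],E[:3,:3]@np.array([u[0],u[1],1])
def onz(c,uv,z):
    o,d=ray(c,uv); return o+d*(z-o[2])/d[2]
def proj(c,P):
    E=c["extrinsics"];K=c["intrinsics"];p=E[:3,:3].T@(np.asarray(P)-E[:3,3]);u=p[:2]/p[2]
    u=u*(1+c["k1"]*(u@u));return np.array([K[0,0]*u[0]+K[0,2],K[1,1]*u[1]+K[1,2]])
def cam(n):
    c=read_camera(n); return {k:(np.array(v) if k!="k1" else v) for k,v in c.items()}
def save(c,f,crop=None,s=1):
    im=c["img"][...,::-1]
    if crop: im=im[crop[1]:crop[3],crop[0]:crop[2]]
    cv2.imwrite("pics/"+f,cv2.resize(im,None,fx=s,fy=s,interpolation=cv2.INTER_CUBIC))
E
python3 - <<'E'
from h import *
for n in("top","side"):
    c=cam(n);save(c,n+"0.png");print(n,np.round(c["extrinsics"],3).tolist(),c["k1"],c["intrinsics"][0])
    for t in("console","dial","can","tray","jar","adapter","marker_point"):
        r=cut_out(t,n)
        for q in r[:2]:
            m=q["region"]; ys,xs=np.nonzero(m);print(n,t,round(q["confidence"],2),[int(v) for v in q["extent"]],xs.mean().round(1) if len(xs) else 0,ys.mean().round(1) if len(xs) else 0,len(xs))
E
```

```text
top [[-0.03, -0.989, 0.145, 0.428], [-1.0, 0.03, -0.001, 0.032], [-0.003, -0.145, -0.989, 0.88], [0.0, 0.0, 0.0, 1.0]] -0.09194555592261544 [522.90304017   0.         327.0306103 ]
top console 0.87 [380, 157, 571, 328] 473.9 240.2 19522
top console 0.61 [462, 249, 517, 286] 490.6 267.6 1657
top dial 0.6 [459, 211, 498, 250] 477.6 231.0 1049
top can 0.71 [464, 250, 519, 285] 490.7 267.3 1599
top tray 0.7 [144, 185, 296, 309] 222.9 246.5 13988
top jar 0.76 [165, 198, 198, 224] 179.5 211.2 723
top adapter 0.84 [406, 191, 430, 222] 416.9 206.5 468
top marker_point 0.59 [455, 205, 461, 211] 459.6 208.1 36
side [[0.955, -0.228, 0.19, 0.4], [-0.297, -0.703, 0.646, -0.493], [-0.014, -0.674, -0.739, 0.669], [0.0, 0.0, 0.0, 1.0]] -0.06503158784729948 [522.37192682   0.         317.6627236 ]
side console 0.79 [244, 286, 496, 480] 372.3 401.1 26725
side dial 0.81 [353, 348, 395, 406] 373.0 379.1 1702
side can 0.88 [301, 329, 348, 413] 325.3 371.4 3308
side tray 0.6 [237, 146, 346, 250] 286.9 202.8 8760
side jar 0.58 [295, 145, 317, 178] 305.5 160.9 657
side adapter 0.96 [363, 300, 393, 323] 377.1 311.2 604
```

View pics/top0.png

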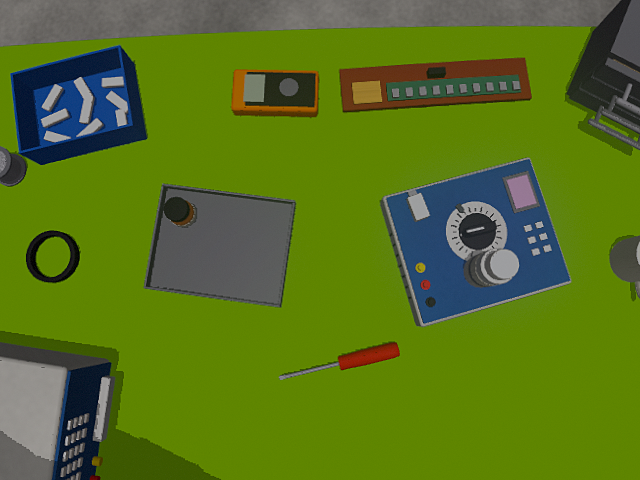

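View pics/side0.png

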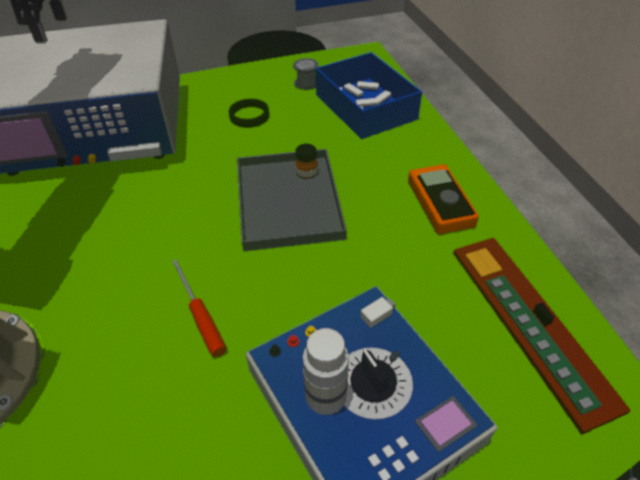

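```bash
python3 - <<'E'
from h import *
from scipy.optimize import least_squares
import scipy
c=cam("top");s=cam("side");C={"top":c,"side":s}
def poly(r):
    cs,_=cv2.findContours(r.astype(np.uint8),0,1);k=max(cs,key=cv2.contourArea);return cv2.boxPoints(cv2.minAreaRect(k)),cv2.minAreaRect(k)
# box fit: project the hull of a box, compare with mask by distance/IoU
def hullmask(cm,pts):
    q=np.array([proj(cm,p) for p in pts]);h=cv2.convexHull(q.astype(np.float32));m=np.zeros((480,640),np.uint8);cv2.fillPoly(m,[np.round(h*16).astype(np.int32)],1,shift=4);return m>0
def box(p,L,W,z0,z1):
    x,y,a=p;R=np.array([[np.cos(a),-np.sin(a)],[np.sin(a),np.cos(a)]])
    return [np.r_[R@[i*L/2,j*W/2]+[x,y],z] for i in(-1,1) for j in(-1,1) for z in(z0,z1)]
def cyl(p,parts):
    t=np.linspace(0,6.283,40);return [np.array([p[0]+r*np.cos(a),p[1]+r*np.sin(a),z]) for r,z in parts for a in t]
def fit(name,gen,x0,cams):
    ms={n:cut_out(name,n)[0]["region"] for n in cams}
    f=lambda x:sum(1-(hullmask(C[n],gen(x))&ms[n]).sum()/(hullmask(C[n],gen(x))|ms[n]).sum() for n in cams)
    r=scipy.optimize.minimize(f,x0,method="Nelder-Mead",options=dict(initial_simplex=np.array([x0]+[np.array(x0)+d for d in np.diag([.02,.02,.15][:len(x0)])])))
    print(name,cams,r.x.round(4),round(r.fun,3));return r.x
x=onz(c,(475,240),.055);t=onz(c,(222,246),.01)
both=("top","side")
k=fit("console",lambda p:box(p,.22,.26,0,.055),[x[0],x[1],0],("top",))
fit("tray",lambda p:box(p,.18,.23,0,.024),[t[0],t[1],0],("top",))
fit("tray",lambda p:box(p,.18,.23,0,.024),[t[0],t[1],0],both)
cc=lambda p:cyl(p,[(.026,.055),(.026,.153),(.021,.153),(.021,.18)])
q=onz(c,(490,267),.11)
for cs in(both,("top",),("side",)):fit("can",cc,[q[0],q[1]],cs)
q=onz(c,(180,211),.03)
fit("jar",lambda p:cyl(p,[(.022,.005),(.022,.06)]),[q[0],q[1]],("top",))
print("dial",onz(c,(477.6,231),.075),"dial from console",k[:2]+.012*np.array([np.cos(k[2]),np.sin(k[2])]),"marker",onz(c,(459.6,208.1),.058))
save(c,"dial0.png",(430,180,530,290),5)
E
```

```text
console ('top',) [ 0.5407 -0.2094  0.2443] 0.139
tray ('top',) [ 0.5501  0.2097 -0.1623] 0.057
tray ('top', 'side') [ 0.55    0.2092 -0.1599] 0.137
can ('top', 'side') [ 0.4893 -0.2087] 0.143
can ('top',) [ 0.4894 -0.2086] 0.084
can ('side',) [ 0.4888 -0.2108] 0.055
jar ('top',) [0.6045 0.273 ] 0.111
dial [ 0.55044677 -0.20604196  0.075     ] dial from console [ 0.55233963 -0.20645418] marker [ 0.59121755 -0.18443812  0.058     ]
```

```bash
python3 - <<'E'
from h import *
from scipy.spatial.transform import Rotation as R
s=env.get_state();print(s["clock"],s["tcp_pos"],R.from_quat(np.roll(s["orientation"],-1)).as_matrix().round(3).tolist(),s["finger_gap"],s["joint_pos"])
E
```

```text
1.35 [0.19654795 0.54040427 0.3039118 ] [[-0.94, 0.342, 0.0], [0.342, 0.94, 0.0], [-0.0, 0.0, -1.0]] 0.08564583586700031 [ 1.08239605e+00  3.13225001e-01  4.61069752e-02  1.30360205e+00
 -1.46203106e-05  1.43118353e+00]
```

View pics/dial0.png

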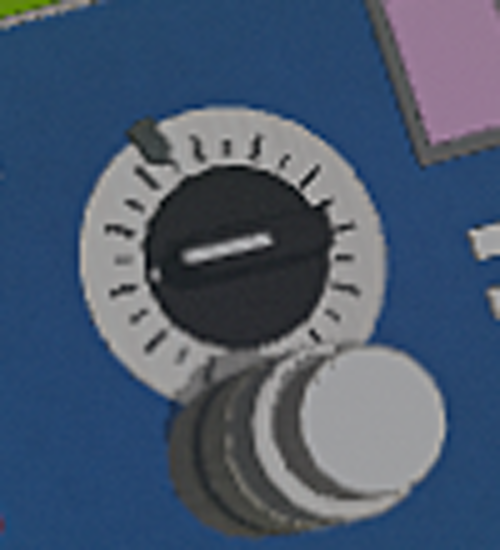

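Call:
servo_tool(deltas=[{"dx": 18,"dy": -46,"rz": 0.044,"fingers": -1},{"dx": 18,"dy": -46,"rz": 0.044},{"dx": 18,"dy": -46,"rz": 0.044},{"dx": 18,"dy": -46,"rz": 0.044},{"dx": 18,"dy": -46,"rz": 0.044},{"dx": 18,"dy": -46,"rz": 0.044},{"dx": 18,"dy": -46,"rz": 0.044},{"dx": 18,"dy": -46,"rz": 0.041}])

```text
invalid input at $.deltas[0]: expected keys dx, dy, dz, rx, ry, rz, fingers
```

Call:
servo_tool(deltas=[{"dx": 18,"dy": -46},{"dx": 18,"dy": -46},{"dx": 18,"dy": -46},{"dx": 18,"dy": -46},{"dx": 18,"dy": -46},{"dx": 18,"dy": -46},{"dx": 18,"dy": -46},{"dx": 18,"dy": -46}])

```text
invalid input at $.deltas[0]: expected keys dx, dy, dz, rx, ry, rz, fingers
```

Call:
servo_tool(deltas=[{"dx": 18,"dy": -46,"dz": 0,"rx": 0,"ry": 0,"rz": 0.044,"fingers": -1},{"dx": 18,"dy": -46,"dz": 0,"rx": 0,"ry": 0,"rz": 0.044,"fingers": -1},{"dx": 18,"dy": -46,"dz": 0,"rx": 0,"ry": 0,"rz": 0.044,"fingers": -1},{"dx": 18,"dy": -46,"dz": 0,"rx": 0,"ry": 0,"rz": 0.044,"fingers": -1},{"dx": 18,"dy": -46,"dz": 0,"rx": 0,"ry": 0,"rz": 0.044,"fingers": -1},{"dx": 18,"dy": -46,"dz": 0,"rx": 0,"ry": 0,"rz": 0.044,"fingers": -1},{"dx": 18,"dy": -46,"dz": 0,"rx": 0,"ry": 0,"rz": 0.044,"fingers": -1},{"dx": 18,"dy": -46,"dz": 0,"rx": 0,"ry": 0,"rz": 0.041,"fingers": -1}])

```text
clock: 2.15
tcp_pos: [0.3408, 0.1706, 0.3043]
orientation: [0.001, -0.001, 1.0, 0.0]
wrist_force: [1.1, -0.8, -1.2]
finger_gap: 0.0857
```

Call:
servo_tool(deltas=[{"dx": 18,"dy": -46,"dz": 0,"rx": 0,"ry": 0,"rz": 0,"fingers": -1},{"dx": 18,"dy": -46,"dz": 0,"rx": 0,"ry": 0,"rz": 0,"fingers": -1},{"dx": 18,"dy": -46,"dz": 0,"rx": 0,"ry": 0,"rz": 0,"fingers": -1},{"dx": 18,"dy": -46,"dz": 0,"rx": 0,"ry": 0,"rz": 0,"fingers": -1},{"dx": 18,"dy": -46,"dz": 0,"rx": 0,"ry": 0,"rz": 0,"fingers": -1},{"dx": 18,"dy": -46,"dz": 0,"rx": 0,"ry": 0,"rz": 0,"fingers": -1},{"dx": 18,"dy": -46,"dz": 0,"rx": 0,"ry": 0,"rz": 0,"fingers": -1},{"dx": 4,"dy": -13,"dz": 0,"rx": 0,"ry": 0,"rz": 0,"fingers": -1}])

```text
clock: 2.95
tcp_pos: [0.4721, -0.167, 0.3036]
orientation: [0.001, 0.002, 1.0, -0.001]
wrist_force: [-1.0, 1.2, -0.1]
finger_gap: 0.0851
```

Call:
servo_tool(deltas=[{"dx": 17,"dy": -42,"dz": 0,"rx": 0,"ry": 0,"rz": 0,"fingers": -1},{"dx": 0,"dy": 0,"dz": 0,"rx": 0,"ry": 0,"rz": 0,"fingers": -1},{"dx": 0,"dy": 0,"dz": -30,"rx": 0,"ry": 0,"rz": 0,"fingers": -1},{"dx": 0,"dy": 0,"dz": -30,"rx": 0,"ry": 0,"rz": 0,"fingers": -1},{"dx": 0,"dy": 0,"dz": -25,"rx": 0,"ry": 0,"rz": 0,"fingers": -1},{"dx": 0,"dy": 0,"dz": -15,"rx": 0,"ry": 0,"rz": 0,"fingers": -1},{"dx": 0,"dy": 0,"dz": -12,"rx": 0,"ry": 0,"rz": 0,"fingers": -1},{"dx": 0,"dy": 0,"dz": 0,"rx": 0,"ry": 0,"rz": 0,"fingers": -1}])

```text
clock: 3.75
tcp_pos: [0.4866, -0.2033, 0.1905]
orientation: [-0.001, -0.0, 1.0, 0.001]
wrist_force: [-0.7, 0.0, 0.3]
finger_gap: 0.0854
```

Call:
servo_tool(deltas=[{"dx": 0,"dy": 0,"dz": 0,"rx": 0,"ry": 0,"rz": 0,"fingers": 1},{"dx": 0,"dy": 0,"dz": 0,"rx": 0,"ry": 0,"rz": 0,"fingers": 1},{"dx": 0,"dy": 0,"dz": 0,"rx": 0,"ry": 0,"rz": 0,"fingers": 1},{"dx": 0,"dy": 0,"dz": 0,"rx": 0,"ry": 0,"rz": 0,"fingers": 1},{"dx": 0,"dy": 0,"dz": 0,"rx": 0,"ry": 0,"rz": 0,"fingers": 1},{"dx": 0,"dy": 0,"dz": 0,"rx": 0,"ry": 0,"rz": 0,"fingers": 1}], newtons=40)

```text
clock: 4.35
tcp_pos: [0.4883, -0.2052, 0.1934]
orientation: [0.001, 0.0, 1.0, -0.001]
wrist_force: [-0.3, -0.5, 6.7]
finger_gap: 0.0511
```

Call:
servo_tool(deltas=[{"dx": 0,"dy": 0,"dz": 20,"rx": 0,"ry": 0,"rz": 0,"fingers": 1},{"dx": 0,"dy": 0,"dz": 30,"rx": 0,"ry": 0,"rz": 0,"fingers": 1},{"dx": 0,"dy": 0,"dz": 30,"rx": 0,"ry": 0,"rz": 0,"fingers": 1},{"dx": 0,"dy": 0,"dz": 0,"rx": 0,"ry": 0,"rz": 0,"fingers": 1}])

```text
clock: 4.75
tcp_pos: [0.4891, -0.2055, 0.276]
orientation: [0.003, -0.0, 1.0, -0.002]
wrist_force: [0.9, -0.7, -2.6]
finger_gap: 0.0511
```

```bash
python3 - <<'E'
from h import *
c=cam("side");save(c,"lift.png",(200,200,520,480),2);s=env.get_state();print(s["tcp_pos"],s["finger_gap"],s["wrist_force"])
for k in cut_out("can","side")[:1]:print(k["confidence"],k["extent"])
E
```

```text
[ 0.48839826 -0.20511171  0.273768  ] 0.051014670309550356 [ 0.00675447 -1.17101022 -2.97996984]
0.91 [297.6, 293.9, 349.4, 383.5]
```

View pics/lift.png

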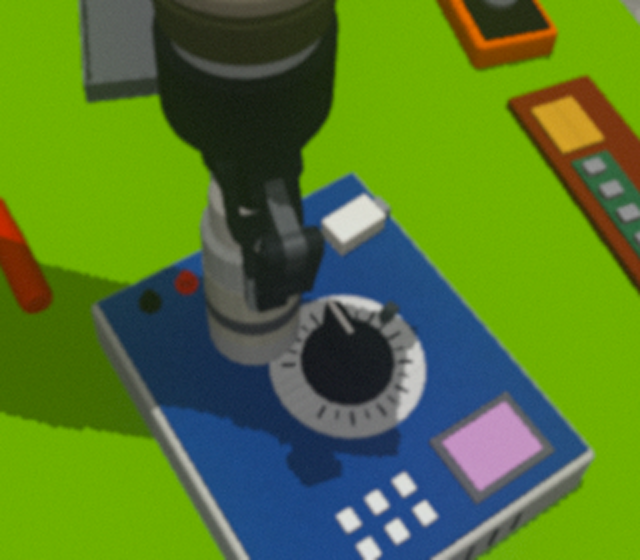

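Call:
servo_tool(deltas=[{"dx": 6,"dy": 40,"dz": 0,"rx": 0,"ry": 0,"rz": 0,"fingers": 1},{"dx": 6,"dy": 45,"dz": 0,"rx": 0,"ry": 0,"rz": 0,"fingers": 1},{"dx": 6,"dy": 45,"dz": 0,"rx": 0,"ry": 0,"rz": 0,"fingers": 1},{"dx": 6,"dy": 45,"dz": 0,"rx": 0,"ry": 0,"rz": 0,"fingers": 1},{"dx": 6,"dy": 45,"dz": 0,"rx": 0,"ry": 0,"rz": 0,"fingers": 1},{"dx": 6,"dy": 45,"dz": 0,"rx": 0,"ry": 0,"rz": 0,"fingers": 1},{"dx": 6,"dy": 45,"dz": 0,"rx": 0,"ry": 0,"rz": 0,"fingers": 1},{"dx": 6,"dy": 40,"dz": 0,"rx": 0,"ry": 0,"rz": 0,"fingers": 1}])

```text
clock: 5.65
tcp_pos: [0.5345, 0.1475, 0.2699]
orientation: [-0.002, -0.0, 1.0, -0.0]
wrist_force: [1.0, -0.1, -1.4]
finger_gap: 0.0513
```

Call:
servo_tool(deltas=[{"dx": 4,"dy": 12,"dz": 0,"rx": 0,"ry": 0,"rz": 0,"fingers": 1},{"dx": 0,"dy": 0,"dz": -25,"rx": 0,"ry": 0,"rz": 0,"fingers": 1},{"dx": 0,"dy": 0,"dz": -35,"rx": 0,"ry": 0,"rz": 0,"fingers": 1},{"dx": 0,"dy": 0,"dz": -30,"rx": 0,"ry": 0,"rz": 0,"fingers": 1},{"dx": 0,"dy": 0,"dz": -18,"rx": 0,"ry": 0,"rz": 0,"fingers": 1},{"dx": 0,"dy": 0,"dz": -10,"rx": 0,"ry": 0,"rz": 0,"fingers": 1},{"dx": 0,"dy": 0,"dz": 0,"rx": 0,"ry": 0,"rz": 0,"fingers": 1},{"dx": 0,"dy": 0,"dz": 0,"rx": 0,"ry": 0,"rz": 0,"fingers": 1}])

```text
clock: 6.45
tcp_pos: [0.5398, 0.1571, 0.1542]
orientation: [0.0, 0.0, 1.0, 0.0]
wrist_force: [-0.0, -0.2, -1.2]
finger_gap: 0.0514
```

Call:
servo_tool(deltas=[{"dx": 0,"dy": 0,"dz": -6,"rx": 0,"ry": 0,"rz": 0,"fingers": 1},{"dx": 0,"dy": 0,"dz": -3,"rx": 0,"ry": 0,"rz": 0,"fingers": 1},{"dx": 0,"dy": 0,"dz": -2,"rx": 0,"ry": 0,"rz": 0,"fingers": 1},{"dx": 0,"dy": 0,"dz": 0,"rx": 0,"ry": 0,"rz": 0,"fingers": 1}])

```text
clock: 6.85
tcp_pos: [0.5394, 0.1574, 0.1429]
orientation: [-0.0, -0.0, 1.0, 0.0]
wrist_force: [0.1, -0.1, -1.6]
finger_gap: 0.0513
```

Not touching yet; feel for the floor.

Call:
servo_tool(deltas=[{"dx": 0,"dy": 0,"dz": -1,"rx": 0,"ry": 0,"rz": 0,"fingers": 1},{"dx": 0,"dy": 0,"dz": -1,"rx": 0,"ry": 0,"rz": 0,"fingers": 1},{"dx": 0,"dy": 0,"dz": 0,"rx": 0,"ry": 0,"rz": 0,"fingers": 1}])

```text
clock: 7.15
tcp_pos: [0.5402, 0.1574, 0.1424]
orientation: [0.001, -0.0, 1.0, 0.0]
wrist_force: [-2.1, -0.9, 6.8]
finger_gap: 0.0516
```

Call:
servo_tool(deltas=[{"dx": 0,"dy": 0,"dz": 0,"rx": 0,"ry": 0,"rz": 0,"fingers": -0.4},{"dx": 0,"dy": 0,"dz": 0,"rx": 0,"ry": 0,"rz": 0,"fingers": -1},{"dx": 0,"dy": 0,"dz": 0,"rx": 0,"ry": 0,"rz": 0,"fingers": -1},{"dx": 0,"dy": 0,"dz": 0,"rx": 0,"ry": 0,"rz": 0,"fingers": -1},{"dx": 0,"dy": 0,"dz": 0,"rx": 0,"ry": 0,"rz": 0,"fingers": -1}])

```text
clock: 7.65
tcp_pos: [0.5395, 0.1574, 0.1408]
orientation: [-0.0, -0.0, 1.0, 0.0]
wrist_force: [-0.5, 0.1, -0.6]
finger_gap: 0.0856
```

Call:
servo_tool(deltas=[{"dx": 0,"dy": 0,"dz": 10,"rx": 0,"ry": 0,"rz": 0,"fingers": -1},{"dx": 0,"dy": 0,"dz": 30,"rx": 0,"ry": 0,"rz": 0,"fingers": -1},{"dx": 0,"dy": 0,"dz": 40,"rx": 0,"ry": 0,"rz": 0,"fingers": -1},{"dx": 0,"dy": 0,"dz": 45,"rx": 0,"ry": 0,"rz": 0,"fingers": -1},{"dx": -25,"dy": 0,"dz": 20,"rx": 0,"ry": 0,"rz": 0,"fingers": -1},{"dx": -45,"dy": -20,"dz": 0,"rx": 0,"ry": 0,"rz": 0,"fingers": -1},{"dx": -45,"dy": -20,"dz": 0,"rx": 0,"ry": 0,"rz": 0,"fingers": -1},{"dx": 0,"dy": -40,"dz": 0,"rx": 0,"ry": 0,"rz": 0,"fingers": -1}])

```text
clock: 8.45
tcp_pos: [0.4186, 0.0785, 0.2862]
orientation: [-0.002, -0.002, 1.0, 0.0]
wrist_force: [1.6, 0.1, 0.5]
finger_gap: 0.0853
```

```bash
python3 - <<'E'
from h import *
c=cam("top");save(c,"b.png");save(c,"dial1.png",(430,180,530,280),6)
for t in("dial","marker_point","dial_pointer","can"):
  for k in cut_out(t,"top")[:1]:
    ys,xs=np.nonzero(k["region"]);print(t,k["confidence"],k["extent"],xs.mean(),ys.mean())
# disc fit: bright pixels at panel level near the dial
im=c["img"].astype(int);g=cv2.cvtColor(c["img"],cv2.COLOR_RGB2HSV)
p0=proj(c,[.5523,-.2065,.055]);print("predicted axis at panel",p0)
m=((g[...,1]<60)&(g[...,2]>90)).astype(np.uint8);Y,X=np.mgrid[:480,:640];m[np.hypot(X-p0[0],Y-p0[1])>45]=0
cs,_=cv2.findContours(m,0,1);k=max(cs,key=cv2.contourArea);e=cv2.fitEllipse(cv2.convexHull(k));print("disc",e,onz(c,e[0],.056))
E
```

```text
dial 0.94 [456.6, 212.4, 499.3, 250.4] 477.1222222222222 231.01574074074074
marker_point 0.6 [455.8, 204.9, 465.0, 210.0] 459.76190476190476 208.0
dial_pointer 0.73 [457.6, 216.3, 499.7, 249.8] 477.14339268978443 230.57731958762886
can 0.7 [232.9, 228.1, 262.2, 236.4] 245.71615720524017 231.10917030567686
predicted axis at panel [474.3218673  231.82757281]
disc ((475.9703369140625, 231.70632934570312), (59.946468353271484, 62.34531784057617), 137.5393829345703) [ 0.5522656  -0.20891043  0.056     ]
```

View pics/dial1.png

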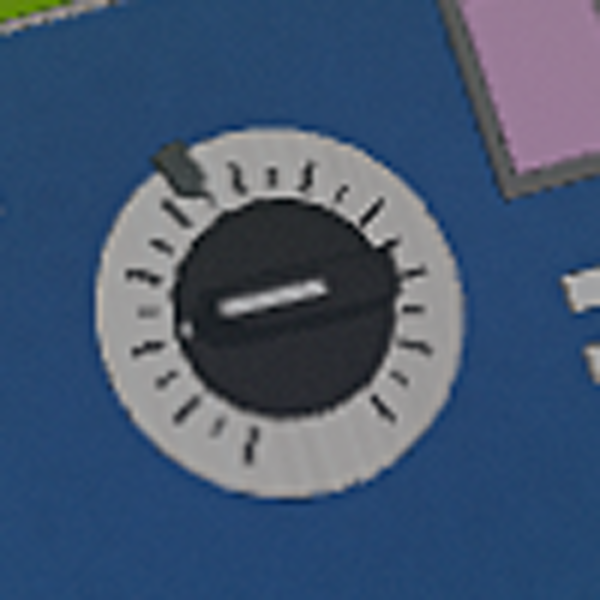

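View pics/b.png

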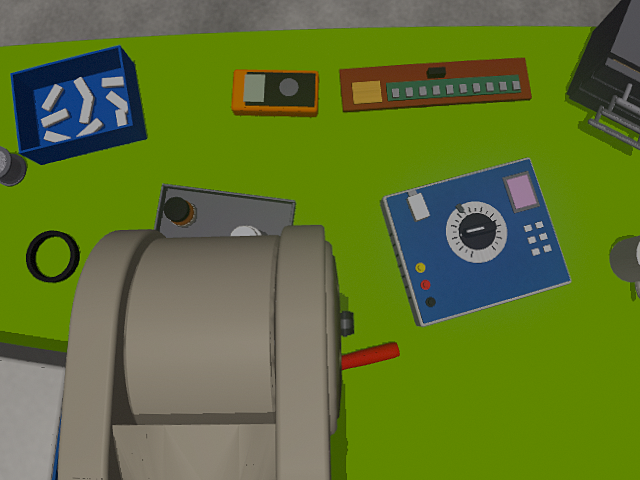

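```bash
python3 - <<'E'
from h import *
c=cam("top");A=np.array([.5523,-.2085])
f=lambda u,v,z:onz(c,(430+u/6,180+v/6),z)[:2]
a=lambda d:np.degrees(np.arctan2(d[1],d[0])).round(1)
d=f(187,328,.063);l0=f(325,287,.095);l1=f(218,308,.095);mo=f(176,150,.061);mt=f(204,194,.061)
print("axis by line",l0,"dot",a(d-A),np.hypot(*(d-A)),"line",a(l1-l0),np.hypot(*(l1-l0)),"line from A",a(l1-A))
print("marker out",a(mo-A),np.hypot(*(mo-A)),"tip",a(mt-A),np.hypot(*(mt-A)),"body",a(mo-mt))
s=cam("side");save(s,"side1.png",(330,330,430,430),6)
print(proj(s,[*A,.055]),proj(s,[*A,.095]))
for k in cut_out("marker_point","side")[:2]:print(k["confidence"],k["extent"])
E
```

```text
axis by line [ 0.55201121 -0.21071715] dot 101.2 0.026320030323331804 line 99.3 0.028455621116406992 line from A 100.7
marker out 29.9 0.05005565019515722 tip 30.2 0.03612538279513574 body 28.9
[371.89135655 380.48845524] [374.00557166 365.09296486]
0.39 [390.5, 350.3, 400.2, 366.0]
```

View pics/side1.png

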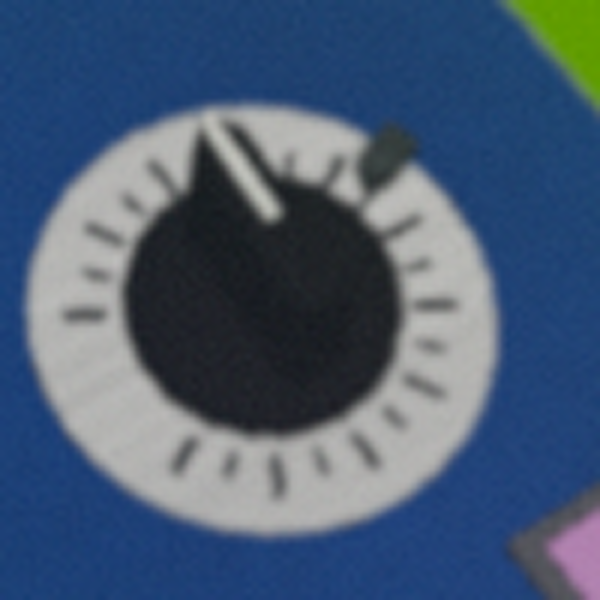

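Call:
servo_tool(deltas=[{"dx": 13,"dy": -28,"dz": 0,"rx": 0,"ry": 0,"rz": -0.14,"fingers": -1},{"dx": 13,"dy": -28,"dz": 0,"rx": 0,"ry": 0,"rz": -0.14,"fingers": -1},{"dx": 13,"dy": -28,"dz": 0,"rx": 0,"ry": 0,"rz": -0.14,"fingers": -1},{"dx": 13,"dy": -28,"dz": 0,"rx": 0,"ry": 0,"rz": -0.14,"fingers": -1},{"dx": 13,"dy": -28,"dz": 0,"rx": 0,"ry": 0,"rz": -0.14,"fingers": -1},{"dx": 13,"dy": -28,"dz": 0,"rx": 0,"ry": 0,"rz": -0.14,"fingers": -1},{"dx": 13,"dy": -28,"dz": 0,"rx": 0,"ry": 0,"rz": -0.14,"fingers": -1},{"dx": 13,"dy": -28,"dz": 0,"rx": 0,"ry": 0,"rz": -0.14,"fingers": -1}])

```text
clock: 9.65
tcp_pos: [0.5296, -0.147, 0.2854]
orientation: [-0.0, 0.533, 0.846, 0.0]
wrist_force: [0.0, 0.2, 0.3]
finger_gap: 0.0856
```

Call:
servo_tool(deltas=[{"dx": 13,"dy": -28,"dz": 0,"rx": 0,"ry": 0,"rz": -0.14,"fingers": -1},{"dx": 13,"dy": -28,"dz": 0,"rx": 0,"ry": 0,"rz": -0.136,"fingers": -1},{"dx": 0,"dy": 0,"dz": 0,"rx": 0,"ry": 0,"rz": 0,"fingers": -1},{"dx": 0,"dy": 0,"dz": 0,"rx": 0,"ry": 0,"rz": 0,"fingers": -1}])

```text
clock: 10.05
tcp_pos: [0.555, -0.2023, 0.2849]
orientation: [-0.001, 0.642, 0.767, -0.0]
wrist_force: [1.0, 1.1, 1.1]
finger_gap: 0.0853
```

```bash
cat > st.py <<'E'
from h import *
from scipy.spatial.transform import Rotation as R
s=env.get_state();M=R.from_quat(np.roll(s["orientation"],-1)).as_matrix()
print(s["clock"],s["tcp_pos"],"jaw deg",np.degrees(np.arctan2(M[1,1],M[0,1])),M[:,2].round(3),s["joint_pos"].round(2) if hasattr(s["joint_pos"],'round') else s["joint_pos"],s["finger_gap"],s["wrist_force"],s["ft_torque"])
E
python3 st.py
```

```text
10.05 [ 0.55498874 -0.20231301  0.28491235] jaw deg 10.111161489003392 [-0.001  0.001 -1.   ] [-0.49  0.35  0.05  1.27  0.    0.91] 0.08529978582765485 [0.97608069 1.14535907 1.08744745] [0.01180753 0.04255482 0.00348186]
```

Call:
servo_tool(deltas=[{"dx": -2,"dy": -6,"dz": -20,"rx": 0,"ry": 0,"rz": 0,"fingers": -1},{"dx": 0,"dy": 0,"dz": -35,"rx": 0,"ry": 0,"rz": 0,"fingers": -1},{"dx": 0,"dy": 0,"dz": -35,"rx": 0,"ry": 0,"rz": 0,"fingers": -1},{"dx": 0,"dy": 0,"dz": -30,"rx": 0,"ry": 0,"rz": 0,"fingers": -1},{"dx": 0,"dy": 0,"dz": -16,"rx": 0,"ry": 0,"rz": 0,"fingers": -1},{"dx": 0,"dy": 0,"dz": -8,"rx": 0,"ry": 0,"rz": 0,"fingers": -1},{"dx": 0,"dy": 0,"dz": 0,"rx": 0,"ry": 0,"rz": 0,"fingers": -1}])

```text
clock: 10.75
tcp_pos: [0.552, -0.2071, 0.141]
orientation: [-0.001, 0.642, 0.767, -0.0]
wrist_force: [-0.3, 0.2, 0.4]
finger_gap: 0.0852
```

```bash
python3 st.py
```

```text
10.75 [ 0.55199503 -0.20712193  0.14104741] jaw deg 10.146552121354139 [-0.002  0.001 -1.   ] [-0.5   0.44 -0.18  0.95  0.    0.9 ] 0.08519586056665003 [-0.33536289  0.15351832  0.39141248] [-0.06016292  0.03142163 -0.00370245]
```

Call:
servo_tool(deltas=[{"dx": 0,"dy": 0,"dz": 0,"rx": 0,"ry": 0,"rz": 0,"fingers": 1},{"dx": 0,"dy": 0,"dz": 0,"rx": 0,"ry": 0,"rz": 0,"fingers": 1},{"dx": 0,"dy": 0,"dz": 0,"rx": 0,"ry": 0,"rz": 0,"fingers": 1},{"dx": 0,"dy": 0,"dz": 0,"rx": 0,"ry": 0,"rz": 0,"fingers": 1},{"dx": 0,"dy": 0,"dz": 0,"rx": 0,"ry": 0,"rz": 0,"fingers": 1},{"dx": 0,"dy": 0,"dz": 0,"rx": 0,"ry": 0,"rz": 0,"fingers": 1},{"dx": 0,"dy": 0,"dz": 0,"rx": 0,"ry": 0,"rz": 0,"fingers": 1},{"dx": 0,"dy": 0,"dz": 0,"rx": 0,"ry": 0,"rz": 0,"fingers": 1}], newtons=30)

```text
clock: 11.55
tcp_pos: [0.5533, -0.2088, 0.1426]
orientation: [0.001, 0.643, 0.766, 0.001]
wrist_force: [2.3, 1.7, 3.1]
finger_gap: 0.0131
```

```bash
python3 st.py
```

```text
11.55 [ 0.55330518 -0.20875919  0.14260708] jaw deg 10.033848561170746 [ 0.002 -0.    -1.   ] [-0.5   0.44 -0.18  0.95  0.    0.9 ] 0.013124772333763603 [2.29287489 1.6795636  3.13547974] [ 0.27570695 -0.54451175 -0.03842388]
```

Call:
servo_tool(deltas=[{"dx": 0,"dy": 0,"dz": 0,"rx": 0,"ry": 0,"rz": -0.1,"fingers": 1},{"dx": 0,"dy": 0,"dz": 0,"rx": 0,"ry": 0,"rz": -0.1,"fingers": 1},{"dx": 0,"dy": 0,"dz": 0,"rx": 0,"ry": 0,"rz": -0.1,"fingers": 1},{"dx": 0,"dy": 0,"dz": 0,"rx": 0,"ry": 0,"rz": -0.1,"fingers": 1},{"dx": 0,"dy": 0,"dz": 0,"rx": 0,"ry": 0,"rz": -0.1,"fingers": 1},{"dx": 0,"dy": 0,"dz": 0,"rx": 0,"ry": 0,"rz": -0.1,"fingers": 1},{"dx": 0,"dy": 0,"dz": 0,"rx": 0,"ry": 0,"rz": 0,"fingers": 1}])

```text
clock: 12.25
tcp_pos: [0.5532, -0.2087, 0.1426]
orientation: [0.001, 0.84, 0.542, 0.001]
wrist_force: [2.0, 0.4, 5.2]
finger_gap: 0.0131
```

```bash
python3 st.py
```

```text
12.25 [ 0.55324665 -0.20870347  0.14260195] jaw deg -24.356415473404386 [ 0.002 -0.    -1.   ] [-0.5   0.44 -0.18  0.95  0.    1.5 ] 0.013093338941271201 [1.998825   0.41599074 5.19555317] [ 0.38234585 -0.47246522  0.01769971]
```

Forces are low; turn the remaining 0.62.

Call:
servo_tool(deltas=[{"dx": 0,"dy": 0,"dz": 0,"rx": 0,"ry": 0,"rz": -0.1,"fingers": 1},{"dx": 0,"dy": 0,"dz": 0,"rx": 0,"ry": 0,"rz": -0.1,"fingers": 1},{"dx": 0,"dy": 0,"dz": 0,"rx": 0,"ry": 0,"rz": -0.1,"fingers": 1},{"dx": 0,"dy": 0,"dz": 0,"rx": 0,"ry": 0,"rz": -0.1,"fingers": 1},{"dx": 0,"dy": 0,"dz": 0,"rx": 0,"ry": 0,"rz": -0.1,"fingers": 1},{"dx": 0,"dy": 0,"dz": 0,"rx": 0,"ry": 0,"rz": -0.1,"fingers": 1},{"dx": 0,"dy": 0,"dz": 0,"rx": 0,"ry": 0,"rz": -0.02,"fingers": 1},{"dx": 0,"dy": 0,"dz": 0,"rx": 0,"ry": 0,"rz": 0,"fingers": 1}])

```text
clock: 13.05
tcp_pos: [0.5532, -0.2086, 0.1426]
orientation: [0.0, 0.965, 0.261, 0.001]
wrist_force: [2.8, 1.2, 6.3]
finger_gap: 0.0137
```

Call:
servo_tool(deltas=[{"dx": 0,"dy": 0,"dz": 0,"rx": 0,"ry": 0,"rz": 0,"fingers": -1},{"dx": 0,"dy": 0,"dz": 0,"rx": 0,"ry": 0,"rz": 0,"fingers": -1},{"dx": 0,"dy": 0,"dz": 0,"rx": 0,"ry": 0,"rz": 0,"fingers": -1},{"dx": 0,"dy": 0,"dz": 0,"rx": 0,"ry": 0,"rz": 0,"fingers": -1},{"dx": 0,"dy": 0,"dz": 0,"rx": 0,"ry": 0,"rz": 0,"fingers": -1},{"dx": 0,"dy": 0,"dz": 0,"rx": 0,"ry": 0,"rz": 0,"fingers": -1}])

```text
clock: 13.65
tcp_pos: [0.5524, -0.2086, 0.1418]
orientation: [-0.0, 0.966, 0.26, -0.0]
wrist_force: [-0.4, -0.8, -0.1]
finger_gap: 0.0855
```

Call:
servo_tool(deltas=[{"dx": 0,"dy": 0,"dz": 20,"rx": 0,"ry": 0,"rz": 0,"fingers": -1},{"dx": 0,"dy": 0,"dz": 40,"rx": 0,"ry": 0,"rz": 0,"fingers": -1},{"dx": 0,"dy": 0,"dz": 45,"rx": 0,"ry": 0,"rz": 0,"fingers": -1},{"dx": 0,"dy": 0,"dz": 45,"rx": 0,"ry": 0,"rz": 0,"fingers": -1},{"dx": -35,"dy": 30,"dz": 0,"rx": 0,"ry": 0,"rz": 0,"fingers": -1},{"dx": -35,"dy": 40,"dz": 0,"rx": 0,"ry": 0,"rz": 0,"fingers": -1},{"dx": -35,"dy": 40,"dz": 0,"rx": 0,"ry": 0,"rz": 0,"fingers": -1},{"dx": -35,"dy": 40,"dz": 0,"rx": 0,"ry": 0,"rz": 0,"fingers": -1}])

```text
clock: 14.45
tcp_pos: [0.4173, -0.0646, 0.2919]
orientation: [0.0, 0.966, 0.26, 0.0]
wrist_force: [-0.6, 1.4, 0.1]
finger_gap: 0.0852
```

Call:
servo_tool(deltas=[{"dx": 0,"dy": 40,"dz": 0,"rx": 0,"ry": 0,"rz": 0,"fingers": -1},{"dx": 0,"dy": 30,"dz": 0,"rx": 0,"ry": 0,"rz": 0,"fingers": -1},{"dx": 0,"dy": 0,"dz": 0,"rx": 0,"ry": 0,"rz": 0,"fingers": -1}])

```text
clock: 14.75
tcp_pos: [0.4179, 0.007, 0.2923]
orientation: [-0.0, 0.965, 0.262, 0.0]
wrist_force: [-0.9, -0.5, 0.2]
finger_gap: 0.085
```

```bash
python3 st.py; python3 - <<'E'
from h import *
c=cam("top");s=cam("side")
a=c["img"][180:280,430:530,::-1];b=s["img"][330:430,330:430,::-1]
r=lambda i:cv2.resize(i,(400,400),interpolation=cv2.INTER_CUBIC)
t=s["img"][120:270,200:400,::-1]
o=np.zeros((600,800,3),np.uint8);o[:400,:400]=r(a);o[:400,400:]=r(b)
o[400:,:266]=cv2.resize(t,(266,200));o[400:,266:532]=cv2.resize(c["img"][...,::-1],(266,200));o[400:,532:798]=cv2.resize(s["img"][...,::-1],(266,200))
cv2.imwrite("pics/final.png",o)
for k in("can","jar","adapter"):
  for n in("top","side"):
    for q in cut_out(k,n)[:1]:print(k,n,q["confidence"],q["extent"])
E
```

```text
14.75 [0.41791275 0.00700196 0.2923439 ] jaw deg -59.611867568307105 [ 0.001  0.001 -1.   ] [-0.18  0.01 -0.34  1.21  0.    2.44] 0.08501627509327643 [-0.90042929 -0.48995985  0.18484227] [-0.02454891 -0.0264446  -0.05903772]
can top 0.72 [229.5, 228.7, 270.4, 263.2]
can side 0.82 [272.0, 161.8, 305.7, 231.3]
jar top 0.87 [165.7, 197.2, 198.4, 223.9]
jar side 0.64 [295.8, 143.7, 320.1, 178.2]
adapter top 0.96 [405.9, 188.8, 428.2, 222.9]
adapter side 0.56 [360.7, 301.6, 393.3, 328.5]
```

View pics/final.png

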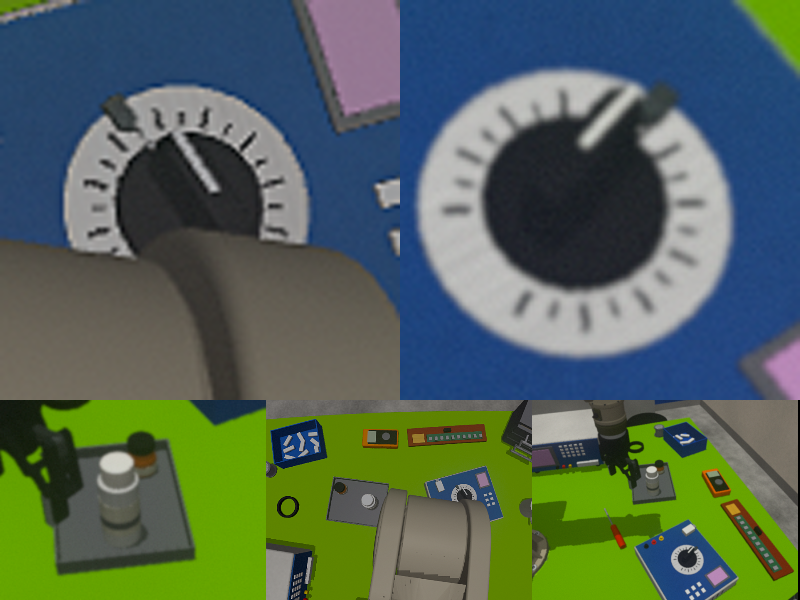

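```bash
python3 - <<'E'
from h import *
c=cam("top");s=cam("side");A=np.array([.5525,-.2087])
a=lambda d:np.degrees(np.arctan2(d[1],d[0])).round(1)
T=lambda u,v,z:onz(c,(430+u/4,180+v/4),z)[:2]
S=lambda u,v,z:onz(s,(330+(u-400)/4,330+v/4),z)[:2]
print("top line",a(T(178,133,.095)-T(213,188,.095)),"dot",a(T(152,145,.063)-A),"marker",a(T(117,108,.061)-A),a(T(135,130,.058)-A))
print("side line",a(S(631,92,.095)-S(586,144,.095)),"from A",a(S(631,92,.095)-A),"marker",a(S(660,102,.061)-A), "axis",S(586,144,.095))
E
```

```text
top line 28.9 dot 28.2 marker 32.6 29.9
side line 32.2 from A 25.7 marker 28.4 axis [ 0.55475157 -0.2106003 ]
```

```bash
python3 -c "
from workcell import job;print(job.hand_in())"
```

```text
the job is handed in; nothing more can be done
None
```

I stood the spray can upright in the empty half of the tray. Then I turned the dial about 70° clockwise onto the set marker, backed the arm clear and handed the job in at about 15 s on the clock.

- **Dial:** the pointer reads about 28–29° in the top camera, against 30–33° for the marker. The side camera gives 26–32° for the pointer and 28° for the marker. They differ by a few degrees, and all readings stay within the 7.5° half division.
- **Can:** the last pictures show it standing upright in the tray.
- **Jar and plug:** the detections put both within a few pixels of where they started.
- **Forces:** the wrist readings I saw stayed under 7 N.

No check failed.

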